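# Hold a battery under the counter tester's probe

### The arm

A 6-joint arm with a two-finger parallel gripper is mounted at the origin on the work surface. World frame = base frame: x ahead of the robot, y to its left, z up, the work surface at z = 0. Lengths are in mm, angles in rad, forces in N, time in s.
With the tool pointing down it reaches from about 300 to 775 mm from the base axis. Payload 14.6 kg.
Tool frame: the origin (TCP) lies at the very end of the fingers, on their centre line; the grasp point (between the pads) lies 19 mm behind it; z points along the fingers, y is the line along which they close (so a half turn about z gives the same grasp; the last joint's range is limited). The gripper opens to 94 mm and grips with 3 to 60 N. Pads are 16 mm wide; open, the fingers measure 119 mm over their backs; the gripper's body (75 mm by 177 mm) begins 78 mm behind the grasp point.
Start: joints at [-1.32, 0.3, 1.521, -0, 1.321, -0.067], TCP at [171.855, -522.451, 184.146] pointing down, gripper open.
Joint ranges: [-3.03, 3.03], [-0.79, 2.21], [0.23, 2.52], [-1.04, 4.18], [0, 3.07], [-2.55, 2.55]. Speed limits (rad/s): [2.22, 2.22, 2.57, 3.14, 3.14, 3.14].

### API

Orientations are given as [roll, pitch, yaw] about the fixed x, y, z axes, in that order (R = Rz(yaw) Ry(pitch) Rx(roll)).
In Python, from cell import manip, eyes, ticket gives the robot as it stands. The module is installed in compiled form; this text tells all that it offers.
- The arm moves only by the tool arm_command, never from a script. Its argument "plan" is a list of rows, each a list of 5 numbers: the opening, from -1 (shut) to 1 (fully open), then the shift along the tool's x, y, z in m, then the turn about the tool's z in rad. In form: [[jaw, dx, dy, dz, roll], ...]. A call has 1 to 20 rows; each row shifts and turns the commanded pose from where the row before left it, along the tool's axes as they then stand; what a row does not reach is not made up. A row lasts 1/8 s, in which the tool goes at most 62.5 mm and 10.7 degrees, less where a joint would pass 70% of its speed; a pose out of reach is approached as far as the arm can. A call is refused whole if a number of a shift passes 0.0625 or a number of a turn 0.188, either way. A call with a gripper value outside its range is refused whole. The fingers move at their own pace and stop on an object; "newtons" is the grip in N (left out, the last holds). Time passes only in rows, so rows that do not move let the fingers close. It gives the time, the measured TCP pose, the force, the opening and the grip force at its end, in the units of the state.
- manip.read_state(): the state, without advancing time (a new reading comes with each control period).
- eyes.camera(name): name is "scene" or "top" or "wrist"; returns a dict with "img" (480x640x3 uint8, blue, green, red), "z_map" (480x640 float32, mm along the optical axis (not along the pixel's ray), 0 where there is no reading), "fx", "fy", "cx", "cy" (pixels), "eye" and "orientation" of the camera in the world. Camera axes: x right, y down, z forward; pixel columns grow to the right and rows downward; lengths in mm; the calibration is good to about 2 mm. A picture is of the moment at which its call begins.
- ticket.sign_off(): hands the job in; it is judged then, once.
The state is a dict: "clock": time; "joints": joint angles; "qd": joint speeds; "effort": joint torques, N m; "eef_pos": TCP position; "eef_rot": TCP orientation; "wrist_force": force on the tool from outside, world axes, zero at the start; "moment": the same for the moment, N m; "finger_gap": finger opening in mm; "finger_force": force on a finger pad.
Only numpy, scipy, OpenCV 4.12 (cv2) and the standard library are available. Lean on these libraries where they do the work, as an engineer would, in place of code of your own. Each camera call takes 0.05 s, during which the arm holds its last target. There are 200 camera calls.

### The job

On the counter tester, free the carriage by turning its clamp knob counter-clockwise, slide the carriage until its probe stands centred over the battery standing in one of the two nests, and turn the knob clockwise back to its stop to lock it. Then press the plunger on the carriage's arm half-way down (8 mm of its 16 mm stroke, never right to the bottom) so that the probe bears on the battery, and finish while still holding it there. Leave the battery in its nest and do not knock the other things about.

Things in the scene. Friction and masses are not known exactly. Their poses are not given: they have to be found in the camera images.
- tester: Fixed bench battery tester, black base plate 220 (x) x 440 (y) x 12 mm; origin under its centre, x away from the robot (yaw up to 0.2 rad), y along the rail, z up. Aluminium rail at x +50 mm, its top 105 mm up; the steel carriage on it has an arm reaching 95 mm toward -x over the nests. Grey meter box 90 x 60 mm, 72 mm high, at x -50, y +185 mm.
- carriage (a joint): Slide of the carriage along the tester's +y, in m: the carriage's y in the tester frame, -0.12 to 0.12. Starts between -0.11 and -0.07, clamped. Freed it slides with about 1.5 N friction; it can be moved by the gripped knob. Clamped (knob below 0.2), it does not slide under 25 N.
- knob (a joint): Clamp knob angle, rad: 0 = tight, against its clockwise stop; turning counter-clockwise seen from above frees it, up to the stop at 1.35 (free from about 0.8). Friction about 0.15 N m, stays where it is left. Starts 0 to 0.1.
- knob_grip (a point): Grip point of the clamp knob on top of the carriage, on its vertical turning axis, 160 mm above the work surface. The knob is a black disc of diameter 44 mm with an upright wing 44 mm long, 14 mm thick, 34 mm high, top 12 mm above this point and disc surface 22 mm below it. The point's x axis lies along the wing (along the tester's x at knob angle 0).
- plunger (a joint): Plunger travel downward, m: 0 = up, 0.016 = bottomed. A spring pushes it up: 4 N to start it, then about 0.35 N per mm, plus the probe's own spring (1.5 N and 0.4 N per mm) once the probe has met the battery after 4 mm; about 10 N in all at 8 mm.
- plunger_cap: Round black push cap on the plunger's steel stem at the end of the carriage's arm, diameter 30 mm, 12 mm thick; origin at the centre of its underside. A black ring on the stem reaches the rim of the steel barrel below at 8 mm travel.
- plunger_top (a point): Centre of the cap's flat top, 162 mm above the work surface when up, 95 mm toward the tester's -x from the knob axis.
- probe_foot: Sprung brass probe below the plunger, foot diameter 10 mm, on the plunger's axis; goes down with the plunger and gives way upward on the battery.
- probe_tip (a point): Centre of the underside of the probe's foot, 72 mm above the work surface at rest, 4 mm above the battery's terminal.
- cell: The battery to be tested: upright cylinder, diameter 26 mm, 50 mm tall including its top terminal (diameter 7 mm, 2 mm high), 0.05 to 0.1 kg, black with a copper band; origin at the centre of its underside, z up. It stands in nest_a with 1 mm play.
- nest_a: Grey cup, outer diameter 36 mm, 20 mm high, floor 6 mm, on a 46 mm square foot, fixed on the tester's base under the probe's path (tester x -45 mm); origin centre of its underside. It holds the battery. Either this or nest_b is the farther one along the rail.
- nest_b: The same kind of cup, empty.
- adapter: Bystander: loose brass ring, diameter 34 mm, 12 mm high, lying on the front part of the tester's base.
- spare_cell: Bystander: a like battery standing on the counter right of the tester.
- carton: Bystander: cardboard carton 70 x 110 x 50 mm.
- driver: Bystander: screwdriver lying on the counter near the robot.
- jar: Bystander: closed jar, diameter 56 mm, 70 mm high.
- meter: Bystander: grey hand instrument 140 x 75 x 30 mm.

How it is judged:
By the outcome, as a careful person would: the job done as asked, in the order asked, and still so for the second after the job is handed in, while the arm keeps its last pose, push and grip.
It also fails if it takes over 48 s, if anything falls off the work surface, if the arm or the gripper's body presses on something with over 40 N, if the wrist force passes 120 N, or if a joint passes its speed limit or range.

## Working session

There is one attempt and no reset: what is moved stays moved. The work goes in short steps, Python scripts to look and compute and a tool call to move; the robot and the scene stay as the last step left them, time stands still between calls to the robot, and variables do not carry over. Pictures are saved under pics/ and viewed, at most 10 in all, crops included, and the job is handed in when it is done.

Besides the shell and the picture viewer there is one more tool, called after "Emit:" as name(argument=value, ...) on one line, values as JSON. arm_command: Moves the arm, as the interface text tells. Its arguments: {"type":"object","properties":{"plan":{"type":"array"},"newtons":{"type":"number"}},"required":["plan"]}

```bash
mkdir -p pics
cat > h.py <<'E'
import numpy as np, cv2
from cell import manip, eyes, ticket
from scipy.spatial.transform import Rotation as Ro
def cam(n):
    c=eyes.camera(n); o=np.array(c["orientation"],float)
    c["R"]=o if o.shape==(3,3) else Ro.from_euler("xyz",o).as_matrix() if o.size==3 else Ro.from_quat(o).as_matrix()
    c["e"]=np.array(c["eye"],float); return c
def pts(c):
    z=c["z_map"]; v,u=np.mgrid[:480,:640]
    p=np.stack([(u-c["cx"])/c["fx"]*z,(v-c["cy"])/c["fy"]*z,z],-1)
    return p@c["R"].T+c["e"]
def ray(c,u,v,h):
    d=c["R"]@np.array([(u-c["cx"])/c["fx"],(v-c["cy"])/c["fy"],1]); return c["e"]+d*(h-c["e"][2])/d[2]
def proj(c,p):
    q=c["R"].T@(np.array(p)-c["e"]); return q[0]/q[2]*c["fx"]+c["cx"], q[1]/q[2]*c["fy"]+c["cy"]
E
python3 - <<'E'
from h import *
for n in ("scene","top"):
    c=cam(n); cv2.imwrite(f"pics/{n}0.png",c["img"]); print(n,c["eye"],c["orientation"],c["fx"],c["cx"],c["cy"])
print(manip.read_state())
E
```

```text
scene [1172.9863971  -401.01164827  827.98922366] [-2.28806969 -0.01332644  1.04960758] 436.14403531778805 320.8742610607995 236.21610030501034
top [3.43999148e+02 9.18261907e-01 1.39292669e+03] [-3.02760379  0.01976991 -1.59948876] 542.8628503428056 326.7815770302852 236.5666428620386
{'clock': 0.1, 'joints': array([-1.31964909e+00,  3.00396467e-01,  1.52148362e+00, -1.15335775e-05,
        1.32070589e+00, -6.65830756e-02]), 'qd': array([-0.0015876 , -0.00078069, -0.00320803, -0.00078452,  0.00047885,
        0.00034094]), 'effort': array([ 1.09016978e-04, -5.32638967e+01, -3.53280830e+01,  7.09385192e-02,
        2.35338346e-02, -6.19547677e-05]), 'eef_pos': array([ 171.76840901, -522.23307988,  183.66850946]), 'eef_rot': array([-3.14060079e+00, -5.49426563e-05,  3.17733143e-01]), 'wrist_force': array([-0.04918447, -0.09542731,  0.0207243 ]), 'moment': array([ 0.00094487, -0.04617346, -0.04526686]), 'finger_force': 0.0, 'finger_gap': 94.0571059398584}
```

View pics/scene0.png

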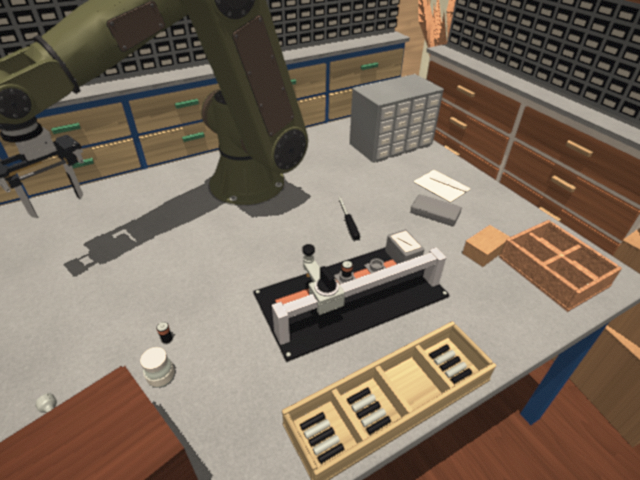

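View pics/top0.png

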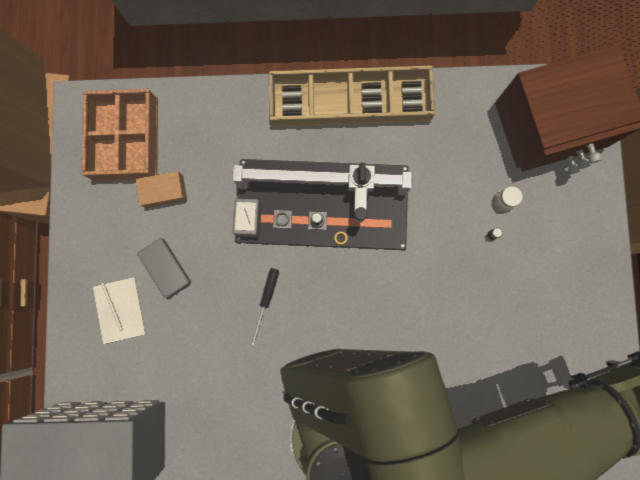

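The top view shows the knob near (361,173) and the cap near (361,211). The battery is at (317,219), the empty nest at (282,218) and the adapter ring at (341,238). Image up is roughly +x.

Run:
```python
from h import *
c=cam("top"); P=pts(c)
crop=c["img"][140:265,215:425]; cv2.imwrite("pics/topcrop.png",cv2.resize(crop,None,fx=3.8,fy=3.8,interpolation=cv2.INTER_CUBIC))
sub=np.zeros((480,640),bool); sub[150:260,228:418]=1
Z=P[...,2]
def rect(m,n):
    q=P[m][:,:2].astype(np.float32); r=cv2.minAreaRect(q); print(n,m.sum(),r, "med",np.median(P[m],0))
rail=sub&(Z>98)&(Z<112); rail[:,335:392]=0
rect(rail,"rail")
q=P[rail]; 
# rail direction via PCA
d=np.linalg.svd(q[:,:2]-q[:,:2].mean(0),full_matrices=False)[2][0]; print("rail dir",d,"yaw",np.arctan2(-d[0],d[1]) if d[1]>0 else np.arctan2(d[0],-d[1]))
rect(sub&(Z>6)&(Z<16),"base")
cap=sub&(Z>154)&(Z<168); cap[:192]=0; rect(cap,"cap")
kn=sub&(Z>166); rect(kn,"wing")
bt=sub&(Z>58)&(Z<74)&(np.arange(640)[None]>295)&(np.arange(640)[None]<340); rect(bt,"batt")
g=(sub&(Z>22)&(Z<40)); g[:,300:]=0;g[:,:265]=0;rect(g,"nestb")
hsv=cv2.cvtColor(c["img"],cv2.COLOR_BGR2HSV)
dark=(sub&(hsv[...,2]<70)).astype(np.uint8); 
for u,v in((407,167),(402,247),(238,241),(242,163)): print(ray(c,u,v,12)[:2])
```

```text
rail 1335 ((639.043212890625, 32.22181701660156), (431.1571960449219, 40.3582878112793), 85.63512420654297) med [642.54106551  99.61373666 106.01548679]
rail dir [0.07504791 0.99717993] yaw -0.07511853405368757
base 8812 ((588.8228149414062, 34.51545715332031), (493.33734130859375, 286.6704406738281), 88.03056335449219) med [575.8199083   24.86383196  12.25473848]
cap 135 ((537.513427734375, -56.46973419189453), (28.45716094970703, 27.829696655273438), 1.7032599449157715) med [537.24241392 -56.41138032 161.91698142]
wing 192 ((496.0509033203125, -44.7783088684082), (32.4668083190918, 315.8759460449219), 79.14119720458984) med [616.39514665 -59.27528764 173.4766013 ]
batt 88 ((544.585205078125, 48.181739807128906), (25.134660720825195, 22.709095001220703), 88.41571044921875) med [544.98655745  47.80403579  67.10699568]
nestb 92 ((551.0631103515625, 138.99569702148438), (41.07490539550781, 36.883750915527344), 89.63419342041016) med [553.68005517 138.13129114  30.4950579 ]
[ 677.7796712  -189.34187613]
[ 470.16052374 -167.18014418]
[498.44920153 251.82909726]
[702.83915173 239.30677029]
```

View pics/topcrop.png

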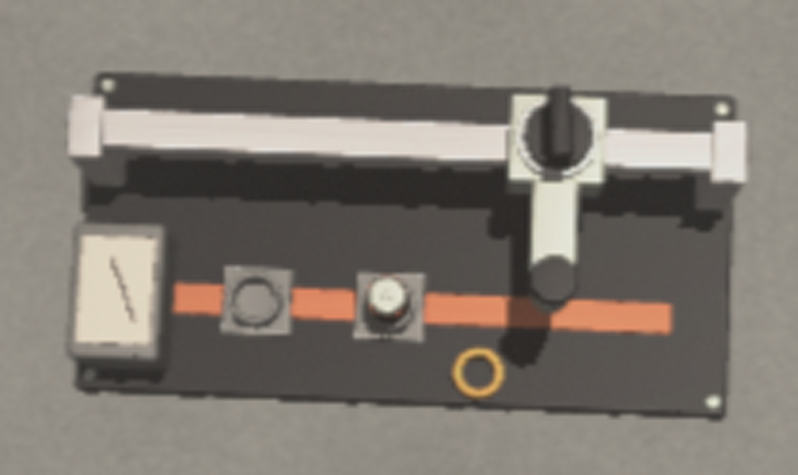

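Emit:
arm_command(plan=[[1, 0, 0, -0.02, 0.13], [1, 0, 0, -0.025, 0.13], [1, 0, 0, -0.025, 0.126], [1, 0.03, -0.035, 0, 0], [1, 0.03, -0.035, 0, 0], [1, 0.03, -0.035, 0, 0], [1, 0.03, -0.035, 0, 0], [1, 0.03, -0.035, 0, 0], [1, 0.03, -0.035, 0, 0], [1, 0.03, -0.035, 0, 0], [1, 0.03, -0.035, 0, 0], [1, 0.03, -0.035, 0, 0], [1, 0.03, -0.035, 0, 0], [1, 0.03, -0.035, 0, 0], [1, 0.03, -0.035, 0, 0], [1, 0.03, -0.035, 0, 0], [1, 0.03, -0.035, 0, 0], [1, 0, 0, 0, 0]])

```text
clock: 2.4
eef_pos: [625.2, -60.0, 252.8]
eef_rot: [-3.141, 0.002, -0.065]
wrist_force: [0.2, 0.1, 0.5]
finger_gap: 93.8
finger_force: 0.0
```

Run:
```python
from h import *
s=manip.read_state(); print(s["clock"],s["eef_pos"],s["eef_rot"],s["joints"])
c=cam("wrist"); P=pts(c); Z=P[...,2]; cv2.imwrite("pics/w1.png",c["img"]); print(c["eye"],c["orientation"])
reg=(np.hypot(P[...,0]-632,P[...,1]+63)<40)
for n,m in (("wing",reg&(Z>164)&(Z<180)),("cap",(np.hypot(P[...,0]-537,P[...,1]+57)<30)&(Z>155)&(Z<168)),("batt",(np.hypot(P[...,0]-544,P[...,1]-48)<25)&(Z>60)&(Z<74))):
    if m.sum()>5:
        q=P[m][:,:2].astype(np.float32); print(n,m.sum(),cv2.minAreaRect(q),np.median(P[m],0), (P[m].max(0)+P[m].min(0))/2)
```

```text
2.4 [625.24314821 -59.98340629 252.83870706] [-3.14118525e+00  1.69368473e-03 -6.52455025e-02] [-1.54065118e-01  4.43801177e-01  1.16872439e+00  2.55766930e-04
  1.53079024e+00  1.48196661e+00]
[698.85610729 -64.44861755 453.17961469] [ 2.88310560e+00  6.08719662e-04 -1.63497500e+00]
wing 1238 ((630.8322143554688, -64.84613037109375), (14.013681411743164, 44.12487030029297), 89.93350219726562) [632.47430419 -64.81254209 171.63870246] [630.83337803 -64.83462681 169.42140341]
cap 1149 ((536.5067749023438, -57.82323455810547), (28.758317947387695, 29.63348388671875), 58.620948791503906) [538.2795712  -58.03180998 161.74952776] [536.31526232 -57.80637379 159.56022601]
batt 336 ((543.8399047851562, 40.37660598754883), (14.307720184326172, 26.30751609802246), 88.88290405273438) [545.29285962  41.00318666  66.13724682] [543.95615738  40.47114667  64.66913264]
```

View pics/w1.png

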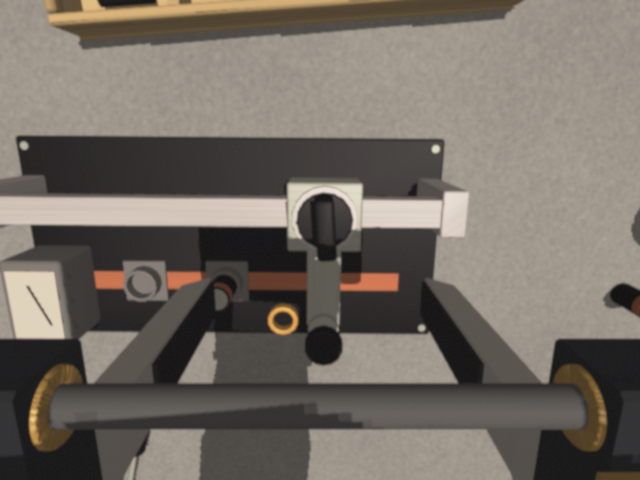

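The wrist view shows the knob wing at (323,220) lying along world x, so the knob angle is about 0.07. The cap is at (323,345) and the fingers straddle well. I'll align and descend.

Emit:
arm_command(plan=[[0.4, 0.006, 0.0044, 0, 0], [0.2, 0, 0, 0.03, -0.065], [0.0, 0, 0, 0.03, 0], [0.0, 0, 0, 0.025, 0], [0.0, 0, 0, 0.015, 0], [0.0, 0, 0, 0.009, 0], [0.0, 0, 0, 0, 0]], newtons=40)

```text
clock: 3.32
eef_pos: [630.0, -67.3, 145.3]
eef_rot: [-3.142, -0.0, -0.004]
wrist_force: [-0.2, -0.1, 0.4]
finger_gap: 47.0
finger_force: 0.0
```

Emit:
arm_command(plan=[[0.0, 0.001, -0.0024, 0, 0], [-1, 0, 0, 0, 0], [-1, 0, 0, 0, 0], [-1, 0, 0, 0, 0], [-1, 0, 0, 0, 0], [-1, 0, 0, 0, 0], [-1, 0, 0, 0, 0]], newtons=40)

```text
clock: 4.2
eef_pos: [631.0, -65.1, 145.2]
eef_rot: [3.141, -0.0, -0.004]
wrist_force: [-0.6, -5.7, 1.3]
finger_gap: 13.3
finger_force: 40.0
```

Emit:
arm_command(plan=[[-1, 0, 0, 0, -0.1], [-1, 0, 0, 0, -0.1], [-1, 0, 0, 0, -0.1], [-1, 0, 0, 0, -0.1], [-1, 0, 0, 0, -0.1], [-1, 0, 0, 0, -0.1], [-1, 0, 0, 0, -0.1], [-1, 0, 0, 0, -0.1], [-1, 0, 0, 0, -0.1], [-1, 0, 0, 0, -0.1], [-1, 0, 0, 0, -0.1], [-1, 0, 0, 0, 0], [-1, 0, 0, 0, 0]])

```text
clock: 5.82
eef_pos: [631.1, -64.4, 145.2]
eef_rot: [3.141, -0.0, 1.095]
wrist_force: [2.1, -0.1, 0.1]
finger_gap: 12.9
finger_force: 40.0
```

Run:
```python
from h import *
s=manip.read_state(); print(s["eef_pos"],s["eef_rot"],s["wrist_force"],s["moment"])
```

```text
[631.13239466 -64.41622131 145.1779223 ] [ 3.14135582e+00 -4.15673446e-04  1.09472512e+00] [ 2.08215684 -0.11675859  0.08814296] [-0.11827297 -0.49312969 -0.06375738]
```

Emit:
arm_command(plan=[[-1, 0.0046, -0.002, 0, 0], [-1, 0.0092, -0.004, 0, 0], [-1, 0.0092, -0.004, 0, 0], [-1, 0.0092, -0.004, 0, 0], [-1, 0.0092, -0.004, 0, 0], [-1, 0.0046, -0.002, 0, 0], [-1, 0, 0, 0, 0]])

```text
clock: 6.7
eef_pos: [634.7, -13.1, 145.2]
eef_rot: [3.141, -0.001, 1.097]
wrist_force: [7.7, 1.5, -2.7]
finger_gap: 13.1
finger_force: 40.0
```

Emit:
arm_command(plan=[[-1, 0.0046, -0.0018, 0, 0], [-1, 0.0093, -0.0037, 0, 0], [-1, 0.0093, -0.0037, 0, 0], [-1, 0.0093, -0.0037, 0, 0], [-1, 0.0093, -0.0037, 0, 0], [-1, 0.0046, -0.0018, 0, 0], [-1, 0, 0, 0, 0], [-1, 0, 0, 0, 0]])

```text
clock: 7.7
eef_pos: [638.7, 35.3, 145.1]
eef_rot: [-3.141, -0.0, 1.097]
wrist_force: [-3.0, 1.0, 1.8]
finger_gap: 13.1
finger_force: 40.0
```

Run:
```python
from h import *
s=manip.read_state(); print(s["eef_pos"],s["eef_rot"],s["wrist_force"])
c=cam("top");cv2.imwrite("pics/t2.png",cv2.resize(c["img"][150:250,240:400],None,fx=4,fy=4,interpolation=cv2.INTER_CUBIC))
w=cam("wrist"); sc=cam("scene")
cv2.imwrite("pics/w2.png",w["img"]); cv2.imwrite("pics/s2.png",cv2.resize(sc["img"][220:330,260:420],None,fx=5,fy=5,interpolation=cv2.INTER_CUBIC))
for n,c in (("top",c),("wrist",w),("scene",sc)):
    P=pts(c);Z=P[...,2]; k=s["eef_pos"]
    for nm,m in (("cap",(np.hypot(P[...,0]-k[0]+95,P[...,1]-k[1]-7)<30)&(Z>155)&(Z<168)),("batt",(np.hypot(P[...,0]-544,P[...,1]-48)<25)&(Z>60)&(Z<74))):
        if m.sum()>5: print(n,nm,m.sum(),cv2.minAreaRect(P[m][:,:2].astype(np.float32)))
```

```text
[638.66522476  35.28782274 145.12374711] [-3.14068085e+00 -3.31056568e-05  1.09685192e+00] [-3.01224199  0.95695018  1.77576067]
wrist cap 2107 ((542.129638671875, 46.86225891113281), (29.73294448852539, 20.608903884887695), 26.867435455322266)
wrist batt 601 ((545.0529174804688, 52.60254669189453), (13.813164710998535, 25.8864688873291), 84.17364501953125)
scene cap 110 ((543.6976928710938, 40.798851013183594), (28.074506759643555, 29.879215240478516), 60.30738830566406)
scene batt 55 ((544.4342041015625, 43.1285400390625), (19.617002487182617, 23.314176559448242), 60.69367599487305)
```

View pics/s2.png

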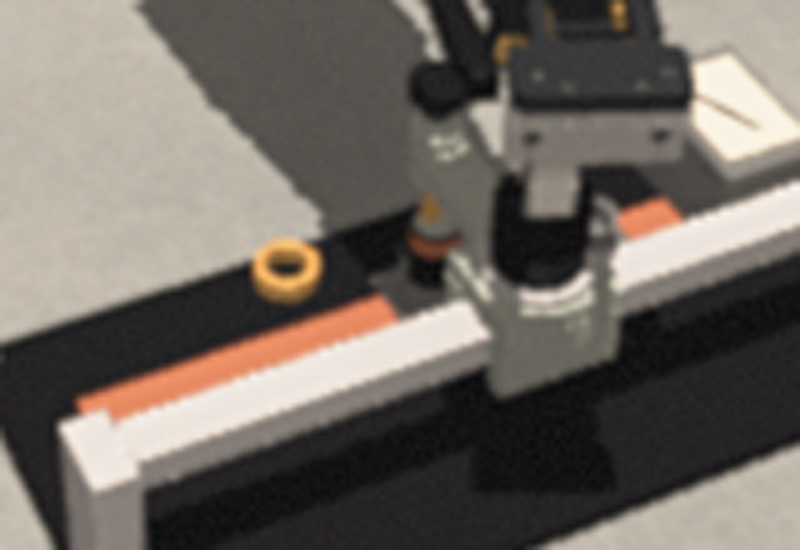

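In the scene crop the brass probe is at (430,207), slightly left of the battery at (434,245), so a few more mm of +y are needed. I'll use the wrist view for precision.

View pics/w2.png

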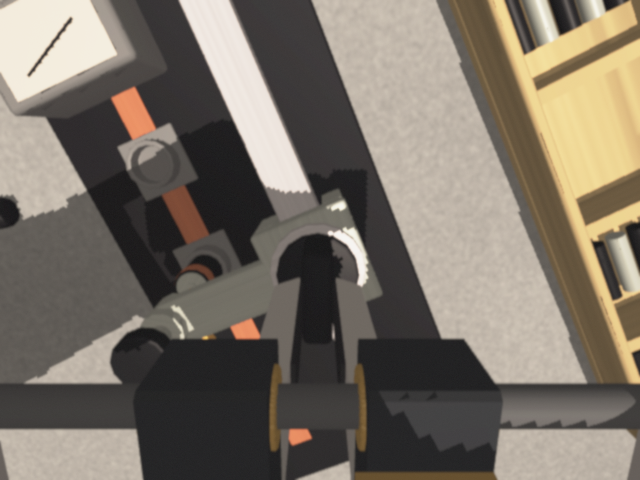

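```bash
cat > fit.py <<'E'
from h import *
from scipy.optimize import least_squares
def circ(q,r,x0):
    f=least_squares(lambda p:np.hypot(q[:,0]-p[0],q[:,1]-p[1])-r,x0,loss="soft_l1",f_scale=.7); return f.x.round(2), np.abs(f.fun).mean().round(2),len(q)
def report(k,names=("wrist","scene")):
    for n in names:
        c=cam(n);P=pts(c);Z=P[...,2]
        b=np.array([544.5,48]); d=np.hypot(P[...,0]-b[0],P[...,1]-b[1])
        m=(d<18)&(d>6)&(Z>36)&(Z<61)
        if m.sum()>8: print(n,"batt",circ(P[m],13,b),P[m].mean(0).round(1))
        kc=np.array([k[0]-94.7,k[1]+7.]); d=np.hypot(P[...,0]-kc[0],P[...,1]-kc[1])
        m=(d<20)&(d>9)&(Z>151)&(Z<159)
        if m.sum()>8: print(n,"cap",circ(P[m],15,kc),P[m].mean(0).round(1))
        m=(d<22)&(Z>159)&(Z<166)
        if m.sum()>8: h=cv2.convexHull(P[m][:,:2].astype(np.float32))[:,0]; print(n,"captop",circ(h,15,kc),cv2.minAreaRect(h)[:2])
        m=(d<12)&(Z>68)&(Z<100)
        if m.sum()>3: print(n,"probe pts",m.sum(),np.median(P[m],0).round(1))
E
python3 - <<'E'
from fit import *
report(manip.read_state()["eef_pos"])
E
```

```text
wrist batt (array([543.77,  46.11]), np.float64(0.24), 373) [553.4  51.8  48.3]
wrist cap (array([543.37,  42.28]), np.float64(0.29), 352) [553.4  51.7 155.3]
wrist captop (array([543.87,  42.68]), np.float64(0.93), 29) ((542.1207885742188, 46.73417663574219), (30.30768585205078, 20.58430290222168))
wrist probe pts 14 [544.3  47.6  68.6]
scene batt (array([542.41,  46.18]), np.float64(1.03), 57) [549.   37.4  48.8]
scene cap (array([541.79,  42.77]), np.float64(0.82), 29) [550.4  35.3 155.4]
scene captop (array([542.97,  41.15]), np.float64(0.61), 16) ((544.0467529296875, 40.894248962402344), (27.919349670410156, 28.48282241821289))
scene probe pts 24 [544.5  40.1  76. ]
```

Emit:
arm_command(plan=[[-1, 0.0019, -0.0008, 0, 0], [-1, 0.0018, -0.0008, 0, 0], [-1, 0, 0, 0, 0], [-1, 0, 0, 0, 0]])

```text
clock: 8.45
eef_pos: [639.0, 38.8, 145.2]
eef_rot: [-3.141, 0.001, 1.096]
wrist_force: [-4.0, -0.9, 2.9]
finger_gap: 13.2
finger_force: 40.0
```

Run:
```python
from fit import *
s=manip.read_state(); print(s["eef_pos"],s["wrist_force"]);report(s["eef_pos"])
```

```text
[639.00465979  38.79775916 145.15749694] [-3.99561033 -0.91976688  2.88658123]
wrist batt (array([543.77,  46.09]), np.float64(0.27), 323) [552.7  53.3  48.1]
wrist cap (array([543.69,  45.99]), np.float64(0.28), 349) [553.7  55.3 155.2]
wrist captop (array([544.28,  46.6 ]), np.float64(1.15), 24) ((542.3666381835938, 50.46040344238281), (30.011056900024414, 20.550613403320312))
scene batt (array([542.14,  45.82]), np.float64(0.9), 70) [549.9  39.1  48.5]
scene cap (array([542.11,  45.64]), np.float64(0.83), 28) [552.8  39.4 155.3]
scene captop (array([543.87,  45.31]), np.float64(0.83), 16) ((543.6072998046875, 44.845149993896484), (25.784046173095703, 28.507728576660156))
scene probe pts 22 [544.4  43.3  77.9]
```

Both views put the cap over the battery to within about 0.3 mm. Now I'll turn clockwise to the stop.

Emit:
arm_command(plan=[[-1, 0, 0, 0, 0.1], [-1, 0, 0, 0, 0.1], [-1, 0, 0, 0, 0.1], [-1, 0, 0, 0, 0.1], [-1, 0, 0, 0, 0.1], [-1, 0, 0, 0, 0.1], [-1, 0, 0, 0, 0.1], [-1, 0, 0, 0, 0.1], [-1, 0, 0, 0, 0.1], [-1, 0, 0, 0, 0.1], [-1, 0, 0, 0, 0.1], [-1, 0, 0, 0, 0.05], [-1, 0, 0, 0, 0.02], [-1, 0, 0, 0, 0]])

```text
clock: 10.3
eef_pos: [638.9, 39.1, 145.2]
eef_rot: [3.142, 0.001, -0.073]
wrist_force: [-6.4, 1.7, 4.6]
finger_gap: 13.1
finger_force: 40.2
```

Run:
```python
from h import *
s=manip.read_state(); print(s["eef_pos"],s["eef_rot"],s["wrist_force"],s["moment"])
```

```text
[638.93498823  39.06707132 145.22604165] [ 3.14151290e+00  7.74796598e-04 -7.32806078e-02] [-6.43181747  1.65997968  4.58204908] [0.34112235 1.24752097 0.28223651]
```

Emit:
arm_command(plan=[[-1, 0, 0, 0, 0.03], [-1, 0, 0, 0, 0.03], [-1, 0, 0, 0, 0], [-1, 0, 0, 0, 0]])

```text
clock: 10.8
eef_pos: [638.9, 39.1, 145.3]
eef_rot: [3.141, 0.001, -0.133]
wrist_force: [-5.1, 0.5, 3.7]
finger_gap: 13.1
finger_force: 40.8
```

Run:
```python
from fit import *
s=manip.read_state(); print(s["eef_pos"],s["eef_rot"],s["wrist_force"],s["moment"]); report(s["eef_pos"])
```

```text
[638.94795513  39.07283638 145.25554396] [ 3.14139426e+00  6.49708501e-04 -1.32641251e-01] [-5.07101131  0.45050818  3.69004927] [0.33355392 1.21453507 0.49038803]
wrist cap (array([543.32,  46.41]), np.float64(0.33), 359) [556.   47.8 155.9]
wrist captop (array([544.7 ,  46.58]), np.float64(0.85), 24) ((546.1494750976562, 47.80217361450195), (25.498693466186523, 27.1168270111084))
scene batt (array([542.17,  45.87]), np.float64(0.79), 71) [550.1  39.1  48.5]
scene cap (array([542.25,  46.01]), np.float64(0.57), 13) [556.5  45.6 154.9]
scene captop (array([542.93,  43.46]), np.float64(0.87), 11) ((548.6561279296875, 50.82939910888672), (11.316726684570312, 29.46210289001465))
scene probe pts 21 [544.7  44.3  78.5]
```

Emit:
arm_command(plan=[[-0.4, 0, 0, 0, 0], [-0.4, 0, 0, 0, 0], [-0.4, 0, 0, 0, 0], [-0.4, 0, 0, 0, 0], [-0.4, 0, 0, -0.02, 0], [-0.4, 0, 0, -0.035, 0], [-0.4, 0, 0, -0.035, 0], [-1, -0.02, 0.001, 0, 0], [-1, -0.025, 0.0015, 0, 0], [-1, -0.025, 0.0015, 0, 0], [-1, -0.025, 0.0015, 0, 0], [-1, 0, 0, 0, 0], [-1, 0, 0, 0, 0]])

```text
clock: 12.52
eef_pos: [545.0, 46.2, 235.3]
eef_rot: [-3.142, -0.001, -0.133]
wrist_force: [0.6, 0.0, -0.0]
finger_gap: 0.3
finger_force: 0.0
```

Run:
```python
from fit import *
s=manip.read_state(); print(s["eef_pos"],s["eef_rot"],s["wrist_force"],s["moment"]); report([638.9,39.1])
c=cam("wrist");P=pts(c);Z=P[...,2]; m=(np.hypot(P[...,0]-638.9,P[...,1]-39.1)<40)&(Z>164)&(Z<180)
print(cv2.minAreaRect(P[m][:,:2].astype(np.float32))); cv2.imwrite("pics/w3.png",c["img"])
```

```text
[544.96699488  46.21483971 235.31221904] [-3.14154841e+00 -5.48548543e-04 -1.33300357e-01] [ 0.55578242  0.00161552 -0.03251599] [ 0.08502714 -0.0191329  -0.00534193]
wrist cap (array([543.34,  46.6 ]), np.float64(0.17), 83) [555.5  45.2 155.5]
wrist captop (array([544.06,  46.48]), np.float64(0.31), 26) ((544.2097778320312, 46.39054489135742), (28.599584579467773, 29.462278366088867))
scene batt (array([542.36,  45.78]), np.float64(1.0), 69) [550.3  38.9  49. ]
scene cap (array([542.1 ,  45.84]), np.float64(0.76), 28) [552.5  39.3 154.7]
scene captop (array([543.68,  44.32]), np.float64(1.13), 20) ((544.155029296875, 44.5356330871582), (25.690279006958008, 27.201215744018555))
scene probe pts 25 [544.9  43.8  78. ]
((638.5174560546875, 39.668617248535156), (13.998950004577637, 43.96339797973633), 85.86198425292969)
```

View pics/w3.png

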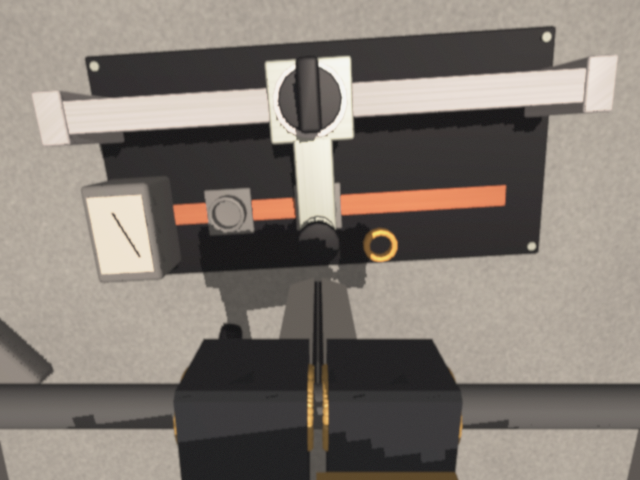

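The knob wing at (311,95) lies along the tester's x, so it is against its stop. The closed fingers stand over the cap at (318,240). Now I'll go down to just above the cap.

Emit:
arm_command(plan=[[-1, -0.001, 0, 0.025, 0], [-1, 0, 0, 0.025, 0], [-1, 0, 0, 0.015, 0], [-1, 0, 0, 0.004, 0], [-1, 0, 0, 0, 0], [-1, 0, 0, 0.002, 0], [-1, 0, 0, 0.002, 0], [-1, 0, 0, 0.001, 0], [-1, 0, 0, 0, 0], [-1, 0, 0, 0, 0]])

```text
clock: 13.92
eef_pos: [543.4, 46.4, 161.2]
eef_rot: [-3.142, -0.0, -0.133]
wrist_force: [0.2, -0.5, 0.3]
finger_gap: 1.0
finger_force: 0.0
```

Emit:
arm_command(plan=[[-1, 0.0005, 0, 0.001, 0], [-1, 0, 0, 0, 0], [-1, 0, 0, 0, 0]])

```text
clock: 14.3
eef_pos: [543.9, 46.4, 160.1]
eef_rot: [-3.142, 0.0, -0.133]
wrist_force: [-1.0, -0.2, -0.2]
finger_gap: 0.4
finger_force: 0.0
```

Emit:
arm_command(plan=[[-1, 0, 0, 0.001, 0], [-1, 0, 0, 0, 0], [-1, 0, 0, 0, 0]])

```text
clock: 14.68
eef_pos: [543.9, 46.4, 159.1]
eef_rot: [-3.142, -0.0, -0.133]
wrist_force: [-0.7, 0.3, -0.4]
finger_gap: 0.5
finger_force: 0.0
```

Emit:
arm_command(plan=[[-1, 0, 0, 0.001, 0], [-1, 0, 0, 0, 0], [-1, 0, 0, 0, 0]])

```text
clock: 15.05
eef_pos: [543.9, 46.4, 158.2]
eef_rot: [3.142, 0.0, -0.133]
wrist_force: [-0.2, 0.7, -0.4]
finger_gap: 1.0
finger_force: 0.0
```

Emit:
arm_command(plan=[[-1, 0, 0, 0.001, 0], [-1, 0, 0, 0, 0], [-1, 0, 0, 0, 0]])

```text
clock: 15.42
eef_pos: [543.9, 46.4, 157.2]
eef_rot: [-3.142, -0.0, -0.133]
wrist_force: [-0.3, 1.2, 0.7]
finger_gap: 0.3
finger_force: 0.0
```

Run:
```python
from fit import *
s=manip.read_state(); print(s["eef_pos"],s["wrist_force"],s["effort"])
c=cam("scene");P=pts(c);Z=P[...,2]
m=(np.hypot(P[...,0]-544,P[...,1]-46.4)<20)&(Z>100)
vs,us=np.where(m); print(vs.min(),vs.max(),us.min(),us.max(), proj(c,[544,46.4,162]))
u0,v0=map(int,proj(c,[544,46.4,140]))
cv2.imwrite("pics/s4.png",cv2.resize(c["img"][v0-55:v0+55,u0-70:u0+70],None,fx=5,fy=5,interpolation=cv2.INTER_CUBIC))
for v in range(v0-20,v0+8):
    q=P[v,u0-6:u0+7][m[v,u0-6:u0+7]]
    if len(q): print(v,q.mean(0).round(1),c["img"][v,u0])
```

```text
[543.87595708  46.38821414 157.16177103] [-0.3208069   1.19988604  0.70381131] [-3.23679878e-04 -5.32074022e+01 -3.45358765e+01  4.40073971e-03
 -7.73182511e-02 -2.19484241e-05]
100 256 342 369 (np.float64(349.1461903875088), np.float64(235.1889404323216))
222 [546.9  39.9 206.3] [106 112 120]
223 [547.1  39.9 203.5] [106 113 118]
224 [547.7  39.7 201.2] [103 112 118]
225 [547.6  40.  198. ] [105 113 119]
226 [549.5  40.2 196.4] [104 112 118]
227 [549.2  40.6 193. ] [107 114 121]
228 [550.3  41.5 190.5] [105 113 120]
229 [551.4  42.2 188.1] [106 113 121]
230 [551.2  42.6 184.8] [108 114 120]
231 [551.2  42.8 181.7] [84 91 95]
232 [535.4  48.5 164.5] [43 46 46]
233 [536.2  49.7 161.5] [13 11 11]
234 [539.5  47.5 161.8] [20 19 18]
235 [542.8  45.3 162.2] [20 18 19]
236 [544.9  44.1 161.1] [20 19 19]
237 [548.8  41.5 162.1] [19 19 16]
238 [550.8  40.3 161.1] [21 19 20]
239 [552.5  39.3 159.8] [16 17 17]
240 [552.9  39.2 157. ] [18 15 15]
241 [554.   38.7 154.9] [20 17 18]
242 [548.7  39.7 147.2] [28 29 32]
243 [541.7  44.9 136.3] [59 64 66]
244 [543.9  43.6 135.4] [84 93 95]
245 [545.5  44.1 133.3] [ 91 100 102]
246 [547.1  42.9 131.9] [ 96 107 109]
247 [549.4  41.8 131. ] [124 139 142]
248 [551.6  41.9 129.5] [143 159 163]
249 [551.6  42.1 126.2] [125 138 140]
```

View pics/s4.png

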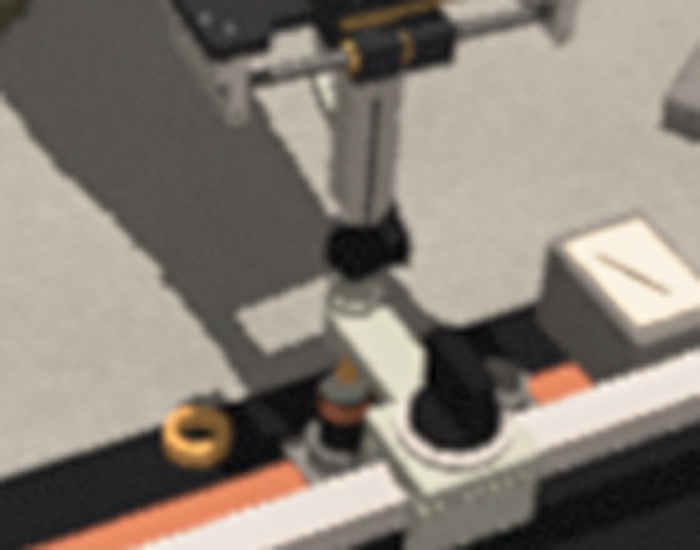

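The scene crop shows the fingertips ending at (365,215), with a visible gap above the cap top at (365,240). By depth the finger ends near z≈182, although the TCP reads 157. The black thing at (395,230) is the screwdriver behind. I'll check finger centring and then go on under force control.

Run:
```python
from h import *
for n in ("scene","wrist"):
    c=cam(n);P=pts(c);Z=P[...,2]
    for a,b in ((166,178),(178,186),(186,200),(200,225)):
        m=(np.hypot(P[...,0]-544,P[...,1]-46.4)<30)&(Z>a)&(Z<b)
        if m.sum()>3: print(n,a,b,m.sum(),P[m].min(0).round(1),P[m].max(0).round(1),np.median(P[m],0).round(1))
```

```text
scene 178 186 14 [536.1  35.9 179.1] [552.8  53.2 185.8] [551.1  44.7 183.9]
scene 186 200 58 [532.   32.3 186.6] [554.   56.2 199.9] [550.6  40.1 193.7]
scene 200 225 114 [533.   31.3 200.1] [554.9  56.8 224.5] [550.7  40.7 212.1]
wrist 178 186 202 [535.5  35.5 178. ] [554.4  57.1 186. ] [552.1  47.1 182.5]
wrist 186 200 697 [550.6  33.4 186. ] [554.6  57.9 200. ] [552.5  45.2 193.5]
wrist 200 225 1789 [550.   33.2 200. ] [554.9  58.1 225. ] [552.4  46.3 214.1]
```

Emit:
arm_command(plan=[[-1, 0, 0, 0.0015, 0], [-1, 0, 0, 0.0015, 0], [-1, 0, 0, 0, 0], [-1, 0, 0, 0, 0]])

```text
clock: 16.08
eef_pos: [543.9, 46.4, 154.2]
eef_rot: [-3.142, -0.0, -0.133]
wrist_force: [-0.6, -0.1, 1.3]
finger_gap: 0.4
finger_force: 0.0
```

Emit:
arm_command(plan=[[-1, 0, 0, 0.0015, 0], [-1, 0, 0, 0.0015, 0], [-1, 0, 0, 0, 0], [-1, 0, 0, 0, 0]])

```text
clock: 16.58
eef_pos: [543.9, 46.4, 151.2]
eef_rot: [-3.142, -0.0, -0.133]
wrist_force: [0.1, -0.5, 0.2]
finger_gap: 0.5
finger_force: 0.0
```

Both cameras agree the tips sit about 20 mm above the reported TCP and are centred on the cap, so contact should come at a TCP reading near 141.

Emit:
arm_command(plan=[[-1, 0, 0, 0.002, 0], [-1, 0, 0, 0.002, 0], [-1, 0, 0, 0.0015, 0], [-1, 0, 0, 0, 0], [-1, 0, 0, 0, 0]])

```text
clock: 17.2
eef_pos: [543.9, 46.4, 145.7]
eef_rot: [3.142, -0.0, -0.133]
wrist_force: [0.9, 0.2, -1.0]
finger_gap: 0.4
finger_force: 0.0
```

Emit:
arm_command(plan=[[-1, 0, 0, 0.001, 0], [-1, 0, 0, 0, 0], [-1, 0, 0, 0, 0]])

```text
clock: 17.58
eef_pos: [543.9, 46.4, 144.7]
eef_rot: [-3.142, -0.0, -0.133]
wrist_force: [-0.1, -0.0, -0.2]
finger_gap: 0.6
finger_force: 0.0
```

Emit:
arm_command(plan=[[-1, 0, 0, 0.001, 0], [-1, 0, 0, 0, 0], [-1, 0, 0, 0, 0]])

```text
clock: 17.95
eef_pos: [543.9, 46.4, 143.7]
eef_rot: [3.142, -0.0, -0.133]
wrist_force: [0.8, 0.3, 0.2]
finger_gap: 0.1
finger_force: 0.0
```

Emit:
arm_command(plan=[[-1, 0, 0, 0.001, 0], [-1, 0, 0, 0, 0], [-1, 0, 0, 0, 0]])

```text
clock: 18.32
eef_pos: [543.9, 46.4, 142.7]
eef_rot: [3.142, -0.0, -0.133]
wrist_force: [1.4, -0.0, -0.2]
finger_gap: 0.5
finger_force: 0.0
```

Emit:
arm_command(plan=[[-1, 0, 0, 0.001, 0], [-1, 0, 0, 0, 0], [-1, 0, 0, 0, 0]])

```text
clock: 18.7
eef_pos: [543.9, 46.4, 141.7]
eef_rot: [-3.142, -0.0, -0.133]
wrist_force: [0.5, 0.1, 0.8]
finger_gap: 0.3
finger_force: 0.0
```

Emit:
arm_command(plan=[[-1, 0, 0, 0.001, 0], [-1, 0, 0, 0, 0], [-1, 0, 0, 0, 0]])

```text
clock: 19.08
eef_pos: [544.0, 46.4, 140.9]
eef_rot: [-3.142, -0.0, -0.133]
wrist_force: [-0.8, 0.1, 2.9]
finger_gap: 0.7
finger_force: 1.6
```

Emit:
arm_command(plan=[[-1, 0, 0, 0.001, 0], [-1, 0, 0, 0, 0], [-1, 0, 0, 0, 0]])

```text
clock: 19.45
eef_pos: [543.9, 46.4, 139.7]
eef_rot: [-3.142, -0.0, -0.133]
wrist_force: [0.0, -0.1, 4.0]
finger_gap: 1.0
finger_force: 1.8
```

Emit:
arm_command(plan=[[-1, 0, 0, 0.001, 0], [-1, 0, 0, 0, 0], [-1, 0, 0, 0, 0]])

```text
clock: 19.82
eef_pos: [543.9, 46.4, 138.7]
eef_rot: [-3.142, -0.0, -0.133]
wrist_force: [0.8, 0.2, 3.2]
finger_gap: 0.2
finger_force: 2.0
```

Run:
```python
from h import *
print(manip.read_state()["wrist_force"])
for n in ("scene","wrist"):
    c=cam(n);P=pts(c);Z=P[...,2]
    d=np.hypot(P[...,0]-544,P[...,1]-46.4)
    m=(d<22)&(Z>150)&(Z<175)
    print(n,np.histogram(Z[m],bins=np.arange(150,176,1.5))[0])
```

```text
[0.83736949 0.23197144 3.21453932]
scene [ 3  5  5  5  6 16 19  6  2  5  2  5  6  6  6  6  7]
wrist [ 53  54  54  51  69 276 492  69  34  41  48  52  63  66  75  64  62]
```

```bash
cat > capz.py <<'E'
from h import *
s=manip.read_state(); print(s["eef_pos"][2],s["wrist_force"][2],s["finger_force"])
for n in ("scene","wrist"):
    v=[]
    for _ in range(3):
        c=cam(n);P=pts(c);Z=P[...,2]; X=P[...,0]-544;Y=P[...,1]-46.4
        d=np.hypot(X,Y); m=(d<13)&(np.abs(Z-157)<9)
        if n=="wrist": m&=(X>5)
        z=Z[m]; hi=np.median(z); z=z[np.abs(z-hi)<2]; v.append(np.median(z))
    print(n,m.sum(),np.round(v,2))
E
python3 capz.py
```

```text
138.68144459497367 3.764357288488379 2.0247079362161458
scene 49 [159.83 159.76 159.23]
wrist 516 [159.51 159.57 159.53]
```

Emit:
arm_command(plan=[[-1, 0, 0, 0.001, 0], [-1, 0, 0, 0, 0], [-1, 0, 0, 0, 0]])

```text
clock: 20.6
eef_pos: [543.9, 46.4, 137.7]
eef_rot: [-3.142, -0.0, -0.133]
wrist_force: [0.4, 0.3, 3.9]
finger_gap: 0.5
finger_force: 2.2
```

Emit:
arm_command(plan=[[-1, 0, 0, 0.001, 0], [-1, 0, 0, 0, 0], [-1, 0, 0, 0, 0]])

```text
clock: 20.98
eef_pos: [543.9, 46.4, 136.8]
eef_rot: [-3.142, -0.0, -0.133]
wrist_force: [-0.3, 0.0, 6.7]
finger_gap: 0.5
finger_force: 3.2
```

Emit:
arm_command(plan=[[-1, 0, 0, 0.001, 0], [-1, 0, 0, 0, 0], [-1, 0, 0, 0, 0]])

```text
clock: 21.35
eef_pos: [543.9, 46.4, 135.9]
eef_rot: [-3.142, -0.0, -0.133]
wrist_force: [0.6, 0.2, 7.5]
finger_gap: 0.2
finger_force: 3.6
```

```bash
python3 capz.py
```

```text
135.9210231450414 7.464815709261498 3.5618152969982475
scene 49 [157.08 156.32 156.62]
wrist 607 [156.76 156.81 156.84]
```

The battery contact step appeared near reading 137.2, which should be 4 mm of travel. That puts 8 mm at about 133.2.

Emit:
arm_command(plan=[[-1, 0, 0, 0.001, 0], [-1, 0, 0, 0.001, 0], [-1, 0, 0, 0, 0], [-1, 0, 0, 0.0007, 0], [-1, 0, 0, 0, 0], [-1, 0, 0, 0, 0], [-1, 0, 0, 0, 0]])

```text
clock: 22.52
eef_pos: [544.0, 46.4, 133.4]
eef_rot: [-3.142, -0.0, -0.133]
wrist_force: [-1.2, 0.4, 8.5]
finger_gap: 0.4
finger_force: 4.5
```

```bash
python3 capz.py
python3 - <<'E'
from h import *
c=cam("scene"); u0,v0=map(int,proj(c,[544,46.4,130]))
a=cv2.resize(c["img"][v0-22:v0+33,u0-35:u0+35],None,fx=10,fy=10,interpolation=cv2.INTER_CUBIC)
cv2.imwrite("pics/s5.png",a); print(u0,v0)
E
```

```text
133.38757679904546 8.482533882127553 4.488666920224205
scene 58 [155.23 154.91 154.56]
wrist 691 [154.38 154.32 154.36]
348 245
```

View pics/s5.png

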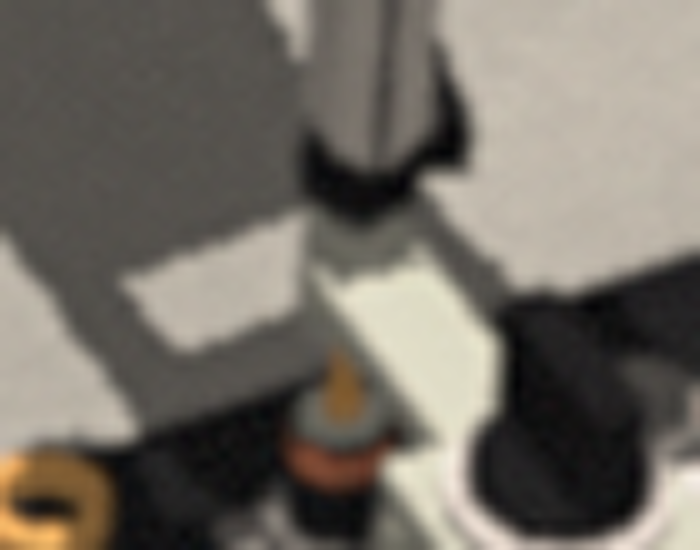

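The probe at (345,390) bears on the battery top, and the cap has sunk to just above the barrel. The estimates give 7.4–7.9 mm, so I'll nudge another 0.3 mm.

Emit:
arm_command(plan=[[-1, 0, 0, 0.0003, 0], [-1, 0, 0, 0, 0], [-1, 0, 0, 0, 0], [-1, 0, 0, 0, 0]])

```text
clock: 23.38
eef_pos: [544.0, 46.4, 133.1]
eef_rot: [-3.142, -0.001, -0.133]
wrist_force: [-1.3, -0.5, 9.8]
finger_gap: 0.4
finger_force: 4.6
```

```bash
python3 capz.py; python3 -c "
from fit import *
report([638.9,39.1],('scene',))
print(ticket.sign_off())"
```

```text
133.12731911612335 9.78095476975033 4.591527316952124
scene 51 [154.75 154.51 154.18]
wrist 701 [154.16 154.07 154.  ]
scene batt (array([542.51,  45.85]), np.float64(0.9), 70) [550.   39.   49.2]
scene cap (array([541.95,  47.18]), np.float64(1.75), 43) [549.3  40.6 153.8]
scene captop (array([540.12,  46.47]), np.float64(1.03), 8) ((547.9296264648438, 41.77450180053711), (28.387067794799805, 13.670797348022461))
scene probe pts 27 [544.7  43.6  74.5]
the job is handed in; nothing more can be done
None
```

I handed the job in at about 24 s: the carriage is locked over the battery (cap within about 0.5 mm of its axis) and the arm is still holding the plunger down about 8 mm (estimates 7.7–8.1 mm, about 9.8 N at the wrist).

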